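Unlock the microscope stage and park its transport pin

ROBOT

A 6-joint arm with a two-finger parallel gripper is mounted at the origin on the work surface. World frame = base frame: x ahead of the robot, y to its left, z up, the work surface at z = 0. Lengths are in mm, angles in rad, forces in N, time in s.
With the tool pointing down it reaches from about 350 to 1000 mm from the base axis. Payload 7.1 kg.
Tool frame: the origin (TCP) lies between the finger pads; the fingertips stand 22 mm ahead of it and the grasp point (between the pads) lies 3 mm ahead of it; z points along the fingers, y is the direction in which the jaws open and shut (so a half turn about z gives the same grasp; the last joint's range is limited). The gripper opens to 85 mm and grips with 20 to 120 N. Pads are 22 mm wide; open, the fingers measure 114 mm over their backs; the gripper's body (76 mm by 85 mm) begins 54 mm behind the grasp point. The pads swing forward as they close: fully open they stand 13 mm farther back than shut.
Start: joints at [-1.26, 0.423, 1.63, -0, 1.089, -0.019], TCP at [202.426, -591.294, 253.319] pointing down, gripper open.
Joint ranges: [-3, 3], [-0.9, 2.11], [0.09, 2.58], [-1.31, 4.45], [0.11, 2.69], [-2.54, 2.54]. Speed limits (rad/s): [2.39, 2.39, 3.01, 3.14, 3.14, 3.14].

INTERFACE

Orientations are given as a unit quaternion [w, x, y, z].
In Python, from station import bot, solver, imaging gives the robot as it stands. Calls block until the motion is done:
- bot.move_ptp(position, orientation): joint-space move of the TCP to a pose.
- bot.servo_line(position, attitude=None, rate=150): straight line of the TCP; attitude=None keeps the orientation; rate is the mean speed in mm/s.
- bot.move_joints(angles): joint-space move.
- bot.ungrasp() and bot.grab(grip_force=None): open the fingers fully, or close them until they stop; grip_force is the grip in N (None keeps the last).
- bot.pause(seconds).
- solver.solve_ik(position, orientation): joint angles nearest the present ones, or None.
- bot.read_state(): the state.
- imaging.read_camera(name): name is "scene" or "top" or "wrist"; returns a dict with "img" (480x640x3 uint8, blue, green, red), "intrinsics" (3x3 intrinsics, pixels), "R" (3x3) and "t" (3): a world point X has camera coordinates R X + t; the wrist camera has in their place "tool_from_camera" (4x4, takes a point from camera to tool coordinates, whose origin is the TCP and whose axes are the flange's). Camera axes: x right, y down, z forward; pixel columns grow to the right and rows downward; lengths in mm; the calibration is good to about 2 mm. The wrist camera is an equidistant fisheye: a pixel r from the principal point sees the ray r / f radians off the axis. A picture is of the moment at which its call begins: read the wrist's pose just before it. There is no depth.
A pose or a line that the arm cannot do raises bot.MotionError and nothing moves.
- bot.finish_job(): hands the job in, once; it reports no verdict.
The state is a dict: "t": time; "joint_positions": joint angles; "qvel": joint speeds; "joint_efforts": joint torques, N m; "ee_pos": TCP position; "ee_rot": TCP orientation; "ft_force": force on the tool from outside, world axes, zero at the start; "moment": the same for the moment, N m; "gripper_width": opening from 0.0 (shut) to 1.0 (fully open).
Only numpy, scipy, OpenCV 4.12 (cv2) and the standard library are available. Lean on these libraries where they do the work, as an engineer would, in place of code of your own. Each camera call takes 0.05 s, during which the arm holds its last target.

TASK

Unlock the microscope stage: draw the transport lock pin, the one with the tall slim grip, up out of its bore and park it upright in the notch of the steel bracket, hanging by its collar with the shank well inside the notch. Set it down, do not drop it, and leave the flat-knobbed stop pin and the dish on the stage where they are.

Things in the scene. Friction and masses are not known exactly. Their poses are not given: they have to be found in the camera images.
- lock_pin_grip (a point): Lock pin, loose (0.13 kg), upright in one of two bores in the grey stage. Point: centre of its black grip, an upright cylinder 24 dia x 46 high; z up the pin. Below: steel collar 44 dia x 6 thick, underside 29 below the point, resting on the stage; then a steel shank 10 dia x 45 long, tapered end 74 below the point. Bore 14 wide, 52 deep: it draws straight up freely, no catch. Sizes in mm.
- notch (a point): Middle of the notch in a fixed steel bracket left or right of the stage, at the height of its level top plate (90 wide, 8 thick, top 70 above the table). The notch is a slot through the plate, 24 wide (y), 45 deep (x): open mouth 20 from the point along -x, closed end 25 along +x. Free space below. Pin may enter from above or by the mouth; its collar then lies on the plate. Sizes in mm.
- stop_pin_knob (a point): Stop pin, to be left alone, in the stage's other bore, 120 from the lock pin: a low broad black knob, 52 dia x 16 high, on a 10 dia shank. Point: centre of the knob. The stage is a fixed grey block 170 x 200, 60 high, near the middle of the table; either pin may be in either bore. Sizes in mm.
- dish_centre (a point): Clear culture dish, 60 dia, 13 high (17 with its raised top), loose on top of the stage behind the two pins; to be left alone. Point: its centre, half-way up. Sizes in mm.
Mind the look-alikes: they are no part of the job. What is shaped like the part that bears lock_pin_grip but green is not meant.

How it is judged:
By the outcome, as a careful person would: the job done as asked, in the order asked, and still so for the second after the job is handed in, with the robot touching nothing.
It also fails if it takes over 38 s, if anything falls off the work surface, if the arm or the gripper's body presses on something with over 40 N, if the wrist force passes 120 N, or if a joint passes its speed limit or range.

## Working session

There is one attempt and no reset: what is moved stays moved. The work goes in short steps, each a Python script; the robot and the scene stay as the last script left them, time stands still between calls to the robot, and variables do not carry over. Pictures are saved under pics/ and viewed, and the job is handed in when it is done.

```bash
ls; mkdir -p pics; python3 - <<'E'
from station import bot, solver, imaging
import cv2, numpy as np
np.set_printoptions(suppress=True,precision=4)
s=bot.read_state(); print(s)
for n in ["scene","top"]:
    c=imaging.read_camera(n); cv2.imwrite(f"pics/{n}0.png",c["img"]); np.savez(f"{n}0.npz",**c)
    print(n,c["intrinsics"],c["R"],c["t"])
E
```

```text
pics
{'t': 0.0, 'joint_positions': array([-1.26  ,  0.4238,  1.6307, -0.    ,  1.0886, -0.019 ]), 'qvel': array([ 0.001 , -0.0009, -0.0007,  0.0008, -0.0028, -0.0009]), 'joint_efforts': array([ -0.0003, -55.738 , -28.1742,  -0.0002,   0.0073,   0.    ]), 'ee_pos': array([ 202.2769, -590.7991,  252.5374]), 'ee_rot': array([-0.0008,  0.9864,  0.1642, -0.0001]), 'ft_force': array([ 0.2005, -0.3747, -0.4501]), 'moment': array([0.006 , 0.011 , 0.0105]), 'gripper_width': 0.9994442006263116}
scene [[448.3791   0.     332.1008]
 [  0.     448.3791 243.7939]
 [  0.       0.       1.    ]] [[-0.7377  0.6751 -0.001 ]
 [ 0.4939  0.5387 -0.6825]
 [-0.4602 -0.504  -0.7309]] [ 428.6689 -207.4383 1264.0274]
top [[515.4114   0.     316.7473]
 [  0.     515.4114 240.4524]
 [  0.       0.       1.    ]] [[ 0.0091 -0.9999 -0.0098]
 [-0.9879 -0.0075 -0.155 ]
 [ 0.1549  0.011  -0.9879]] [ 17.421  564.6296 830.6625]
```

View pics/scene0.png

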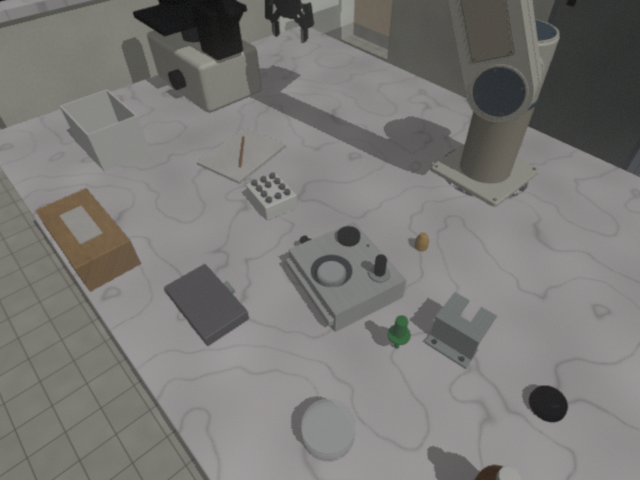

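View pics/top0.png

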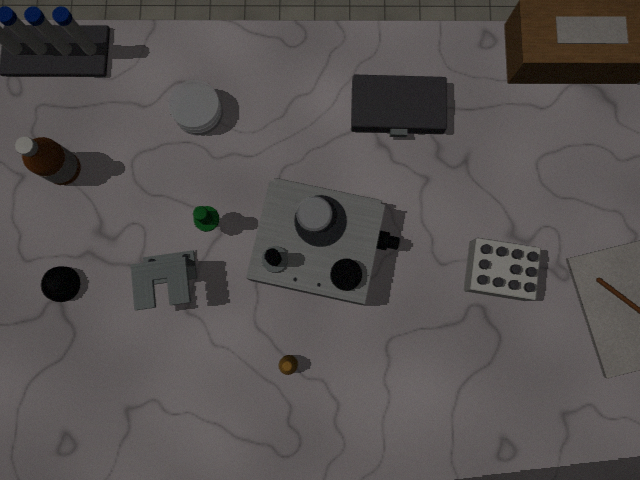

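The scene view shows the lock pin's grip at about (381,266), the green decoy at (400,328) and the bracket at (463,325). In the top view they are at (274,257), (206,217) and (165,280), with the stop knob at (347,274). I'll zoom in on these.

```bash
python3 - <<'E'
import cv2
a=cv2.imread("pics/top0.png")[170:320,120:400]; a=cv2.convertScaleAbs(a,alpha=1.6)
cv2.imwrite("pics/topz.png",cv2.resize(a,(784,420),interpolation=cv2.INTER_CUBIC))
a=cv2.imread("pics/scene0.png")[215:375,280:510]; a=cv2.convertScaleAbs(a,alpha=1.3)
cv2.imwrite("pics/scenez.png",cv2.resize(a,(782,544),interpolation=cv2.INTER_CUBIC))
E
```

```text
(no output)
```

View pics/topz.png

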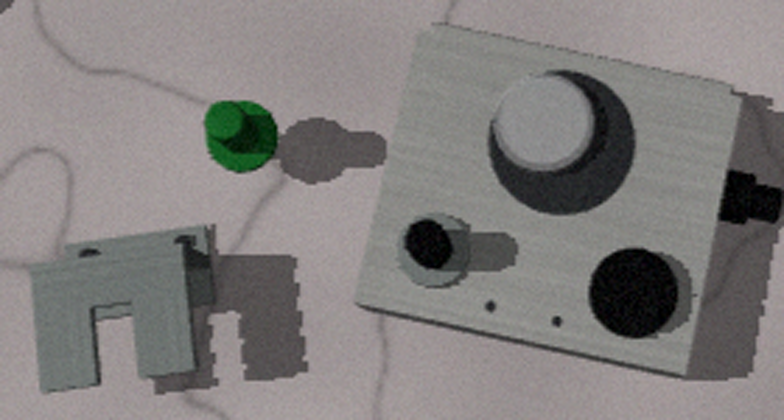

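View pics/scenez.png

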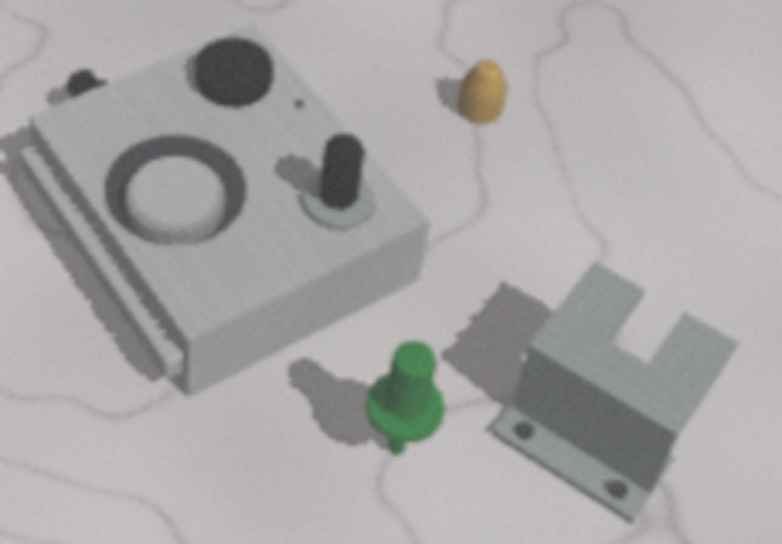

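```bash
cat > h.py <<'E'
import numpy as np, cv2
np.set_printoptions(suppress=True,precision=2)
def ray(c,u,v):
    K,R,t=c["intrinsics"],c["R"],np.asarray(c["t"]).ravel()
    d=R.T@np.linalg.inv(K)@np.array([u,v,1.]); o=-R.T@t
    return o,d
def onz(c,u,v,z):
    o,d=ray(c,u,v); return o+d*(z-o[2])/d[2]
def tri(rs):
    A=0;b=0
    for o,d in rs:
        d=d/np.linalg.norm(d);P=np.eye(3)-np.outer(d,d);A=A+P;b=b+P@o
    return np.linalg.solve(A,b)
def proj(c,X):
    p=c["intrinsics"]@(c["R"]@np.asarray(X,float)+np.asarray(c["t"]).ravel()); return p[:2]/p[2]
E
python3 - <<'E'
from h import *
C={n:dict(np.load(f"{n}0.npz")) for n in("scene","top")}
roi={"top":{"grip":(262,245,290,272),"knob":(328,255,368,295)},"scene":{"grip":(368,250,394,280),"knob":(333,224,364,248)}}
cen={}
for n in C:
    for k,(x0,y0,x1,y1) in roi[n].items():
        g=C[n]["img"][y0:y1,x0:x1].max(2); th=45 if n=="top" else 65
        m=(g<th).astype(np.uint8)
        nn,l,st,ce=cv2.connectedComponentsWithStats(m); i=1+np.argmax(st[1:,4])
        ys,xs=np.nonzero(l==i); r=st[i]
        cen[n,k]=ce[i]+[x0,y0]; print(n,k,cen[n,k],st[i]+[x0,y0,0,0,0])
for k,z in(("grip",89),("knob",None)):
    print(k,tri([ray(C[n],*cen[n,k]) for n in C]), [onz(C[n],*cen[n,k],z or 75) for n in C])
# plate mask
for n,(x0,y0,x1,y1) in {"top":(120,240,205,320),"scene":(425,285,505,365)}.items():
    im=C[n]["img"][y0:y1,x0:x1].astype(int); d=im[:,:,1]-im[:,:,2]
    m=((d>0)*255).astype(np.uint8)
    cv2.imwrite(f"pics/plate_{n}.png",np.hstack([cv2.resize(m,None,fx=5,fy=5,interpolation=0),]))
E
```

```text
scene grip [379.72 265.22] [374 255  12  21 204]
scene knob [348.14 235.98] [338 227  22  19 341]
top grip [276.23 257.7 ] [264 248  25  23 345]
top knob [346.23 274.23] [330 259  33  32 826]
grip [529.37  87.06  83.86] [array([532.6 ,  90.09,  89.  ]), array([528.97,  86.3 ,  89.  ])]
knob [506.08 -27.6   65.73] [array([513.  , -22.09,  75.  ]), array([504.63, -26.43,  75.  ])]
```

```bash
python3 - <<'E'
import cv2,numpy as np
a=cv2.imread("pics/plate_top.png");b=cv2.imread("pics/plate_scene.png")
a=cv2.resize(a,(400,400));b=cv2.resize(b,(400,400));cv2.imwrite("pics/plates.png",np.hstack([a,b]))
E
```

```text
(no output)
```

View pics/plates.png

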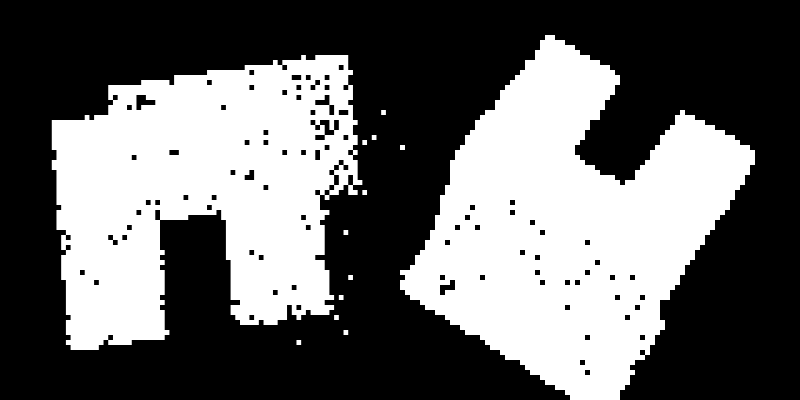

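```bash
python3 - <<'E'
from h import *
C={n:dict(np.load(f"{n}0.npz")) for n in("scene","top")}
for n in C: print(n,"cam",-C[n]["R"].T@C[n]["t"])
im=C["top"]["img"]; g=im.max(2)
print(g[250:268:2,262:292])
x0,y0,x1,y1=262,245,290,272
for th in(15,20,25,30,35):
    m=(g[y0:y1,x0:x1]<th).astype(np.uint8)
    m=cv2.morphologyEx(m,cv2.MORPH_OPEN,np.ones((3,3),np.uint8))
    nn,l,st,ce=cv2.connectedComponentsWithStats(m); i=1+np.argmax(st[1:,4]); c=ce[i]+[x0,y0]
    print(th,c,st[i],tri([ray(C["top"],*c),ray(C["scene"],379.72,265.22)]),onz(C["top"],*c,89))
# plate edges top
d=im[:,:,1].astype(int)-im[:,:,2]
m=cv2.medianBlur(((d>0)*255).astype(np.uint8),3)
for r in range(262,312,3):
    row=m[r,120:205]; e=np.nonzero(np.diff((row>0).astype(int)))[0]+120.5; print(r,e)
E
```

```text
scene cam [1000.43  459.47  782.68]
top cam [428.95  12.48 908.27]
[[84 84 86 80 43 15  1  9 13  9  9  4 10 10  8 27 61 69 69 69 69 71 55 47
  45 48 81 92 90 91]
 [83 76 69 46 21 11  3  5  8 10  5  9  5  6 11 10 12 32 37 36 34 39 39 39
  45 47 80 86 88 86]
 [78 71 45 17  2  9  9  5  5  8  5  1  6  8 14 10  0  8 30 42 38 42 42 38
  42 44 47 50 49 49]
 [73 75 46 18  5  9  6  8  5 14  9  7 11  1  7  6  0  3  7 38 41 39 43 38
  40 41 44 45 46 46]
 [76 72 43 14  9 11 10 10  3  4 12  5  4 14  3  9  2  5  3 16 36 39 37 39
  38 36 48 49 45 47]
 [77 74 71 73 34  4  6  4  3 12 13  6  2  3  6  5  7  0  7 22 30 37 42 36
  41 38 49 48 50 50]
 [73 71 72 74 74 45 12  9  0  8  4  7 10  6  2 10  0  7 23 35 39 44 41 39
  44 37 51 49 47 47]
 [86 73 68 72 71 68 73 46 17  8  7  6  7 12  2  0 22 34 40 37 40 38 38 38
  31 45 49 51 52 50]
 [86 78 74 70 75 69 71 70 73 74 56 62 65 48 43 40 41 43 39 43 40 43 41 36
  48 49 53 52 53 54]]
15 [273.16 256.73] [  4   4  15  17 192] [531.29  90.47  88.06] [530.48  91.25  89.  ]
20 [272.83 256.9 ] [  3   4  16  17 210] [531.18  90.75  88.16] [530.2   91.77  89.  ]
25 [272.91 256.94] [  3   4  17  17 219] [531.12  90.67  88.05] [530.16  91.65  89.  ]
30 [272.93 256.88] [  3   4  17  17 222] [531.18  90.66  88.1 ] [530.25  91.61  89.  ]
35 [273.05 256.9 ] [  3   4  17  17 228] [531.13  90.54  87.96] [530.22  91.43  89.  ]
262 [141.5 194.5]
265 [130.5 187.5 190.5 194.5]
268 [130.5 195.5]
271 [131.5 194.5]
274 [131.5 195.5]
277 [131.5 195.5]
280 [131.5 187.5]
283 [131.5 159.5 166.5 188.5]
286 [132.5 153.5 167.5 188.5]
289 [133.5 153.5 167.5 188.5]
292 [132.5 153.5 168.5 187.5]
295 [132.5 154.5 168.5 189.5]
298 [133.5 154.5 168.5 189.5]
301 [133.5 154.5 169.5 189.5]
304 [133.5 154.5 170.5 173.5 174.5 178.5]
307 [133.5 154.5]
310 []
```

```bash
python3 - <<'E'
from h import *
C={n:dict(np.load(f"{n}0.npz")) for n in("scene","top")}
T=C["top"]
def line(px): 
    P=np.array([onz(T,u,v,70)[:2] for u,v in px]); a=np.polyfit(P[:,0],P[:,1],1); return a
print("left outer",line([(130.8,268),(131.6,277),(132.5,289),(133,298),(133.7,307)]))
print("notch right",line([(167,286),(167.5,289),(168.2,292),(168.7,298),(169.5,301)]))
print("notch left",line([(153.5,286),(153.7,292),(154.2,298),(154.5,304),(154.7,307)]))
print("right outer",line([(187.7,280),(188.3,286),(188.7,292),(189.2,298),(189.6,301)]))
im=T["img"];d=im[:,:,1].astype(int)-im[:,:,2]
m=cv2.medianBlur(((d>0)*255).astype(np.uint8),3)
for c in range(134,192,4):
    col=m[240:320,c];e=np.nonzero(np.diff((col>0).astype(int)))[0]+240.5;print(c,e,[onz(T,c,v,70)[:2] for v in e])
# scene crn: mouth corners & closed corners from mask picture (x/5, y/5 scale of 400/80)
for u,v in [(619/5+425,75/5+285),(683/5+425-80,112/5+285),((575-400)/5+425,150/5+285),((627-400)/5+425,183/5+285)]:
    u2=u if u<505 else u-80
    print("scene",u2,v,onz(C["scene"],u2,v,70)[:2])
im=C["scene"]["img"]
roi=im[290:345,180:260] 
# dish in both: ray at z=66 (top view), green pin
print("dish",onz(T,315,213,72)); print("green top",onz(T,201,213,70),onz(T,206,218,30))
print("stage corners",[onz(T,u,v,60)[:2] for u,v in[(120+440/2.8,170+24/2.8),(120+742/2.8,170+92/2.8),(120+358/2.8,170+303/2.8),(120+690/2.8,170+378/2.8)]])
E
```

```text
left outer [  0.14 255.2 ]
notch right [  0.21 162.85]
notch left [  0.12 230.19]
right outer [  0.13 165.19]
134 [263.5 307.5] [array([519.85, 321.33]), array([448.28, 316.73])]
138 [263.5 309.5] [array([519.9 , 314.75]), array([445.13, 310.03])]
142 [261.5 307.5] [array([523.25, 308.37]), array([448.4 , 303.74])]
146 [256.5 308.5] [array([531.57, 302.28]), array([446.85, 297.14])]
150 [255.5 258.5 260.5 307.5] [array([533.28, 295.79]), array([528.31, 295.49]), array([525.01, 295.29]), array([448.51, 290.75])]
154 [255.5 283.5 290.5 291.5 292.5 299.5 300.5 307.5] [array([533.33, 289.19]), array([487.36, 286.51]), array([475.99, 285.85]), array([474.37, 285.75]), array([472.75, 285.66]), array([461.44, 285.  ]), array([459.82, 284.91]), array([448.57, 284.25])]
158 [254.5 283.5] [array([535.04, 282.69]), array([487.41, 279.97])]
162 [254.5 282.5] [array([535.09, 276.09]), array([489.1 , 273.52])]
166 [253.5 282.5] [array([536.8 , 269.59]), array([489.15, 266.98])]
170 [253.5 303.5] [array([536.85, 262.99]), array([455.22, 258.63])]
174 [252.5 303.5] [array([538.56, 256.48]), array([455.28, 252.13])]
178 [252.5 304.5] [array([538.61, 249.88]), array([453.73, 245.55])]
182 [251.5 301.5] [array([540.32, 243.37]), array([458.61, 239.3 ])]
186 [251.5 302.5] [array([540.37, 236.77]), array([457.06, 232.72])]
190 [250.5 264.5 265.5 278.5] [array([542.08, 230.25]), array([518.95, 229.16]), array([517.3 , 229.08]), array([496.  , 228.07])]
scene 468.79999999999995 300.0 [456.6  258.17]
scene 481.6 307.4 [452.91 285.16]
scene 460.0 315.0 [497.7 267.7]
scene 470.4 321.6 [495.4  289.75]
dish [606.09  25.15  72.  ]
green top [605.18 214.89  70.  ] [604.77 215.43  30.  ]
stage corners [array([667.9 ,  90.25]), array([626.89, -92.32]), array([498.07, 135.01]), array([455.94, -60.1 ])]
```

Two-view results: the lock grip is at about (531, 91, 88). The notch point is at about (473, 274) with the bracket yawed about 8°. The dish is at about (606, 25) and the green decoy at about (605, 215). Next I'll move above the pin and check with the wrist camera.

```bash
cat >> h.py <<'E'
def q(psi): return [0,float(np.cos(psi/2)),float(np.sin(psi/2)),0]
from scipy.spatial.transform import Rotation as Ro
def pose(s):
    w,x,y,z=s["ee_rot"]; return Ro.from_quat([x,y,z,w]).as_matrix(),np.array(s["ee_pos"])
def wray(c,s,u,v):
    K=c["intrinsics"];x=(u-K[0,2])/K[0,0];y=(v-K[1,2])/K[1,1];r=np.hypot(x,y)+1e-12
    d=np.array([np.sin(r)*x/r,np.sin(r)*y/r,np.cos(r)]);M=c["tool_from_camera"];R,p=pose(s)
    return R@M[:3,3]+p,R@M[:3,:3]@d
def wonz(c,s,u,v,z):
    o,d=wray(c,s,u,v);return o+d*(z-o[2])/d[2]
def wproj(c,s,X):
    M=c["tool_from_camera"];R,p=pose(s);K=c["intrinsics"]
    a=M[:3,:3].T@(R.T@(np.asarray(X,float)-p)-M[:3,3]);r=np.arctan2(np.hypot(a[0],a[1]),a[2]);n=np.hypot(a[0],a[1])+1e-12
    return np.array([K[0,2]+K[0,0]*r*a[0]/n,K[1,2]+K[1,1]*r*a[1]/n])
E
python3 - <<'E'
from h import *
from station import bot, solver, imaging
bot.move_ptp([531,91,210],q(-0.2))
s=bot.read_state(); c=imaging.read_camera("wrist")
print(s["t"],s["joint_positions"],s["ee_pos"],s["ft_force"],c["intrinsics"],c["tool_from_camera"])
im=c["img"].copy(); cv2.imwrite("pics/w1raw.png",im)
for X in([531,91,112],[531,91,66],[473,274.4,70]):
    p=wproj(c,s,X);print(X,p); cv2.drawMarker(im,tuple(int(round(a)) for a in p),(0,0,255),0,12)
cv2.imwrite("pics/w1.png",im)
E
```

```text
2.775 [ 0.15  0.35  1.85 -0.    0.93  1.92] [531.21  90.43 210.04] [-0.3  0.2 -0.2] [[371.65   0.   318.62]
 [  0.   371.65 237.87]
 [  0.     0.     1.  ]] [[  -0.     -0.97   -0.26   65.85]
 [   1.      0.     -0.     -0.7 ]
 [   0.     -0.26    0.97 -121.94]
 [   0.      0.      0.      1.  ]]
[531, 91, 112] [319.17 249.07]
[531, 91, 66] [319.12 231.11]
[473, 274.4, 70] [130.3  334.69]
```

View pics/w1.png

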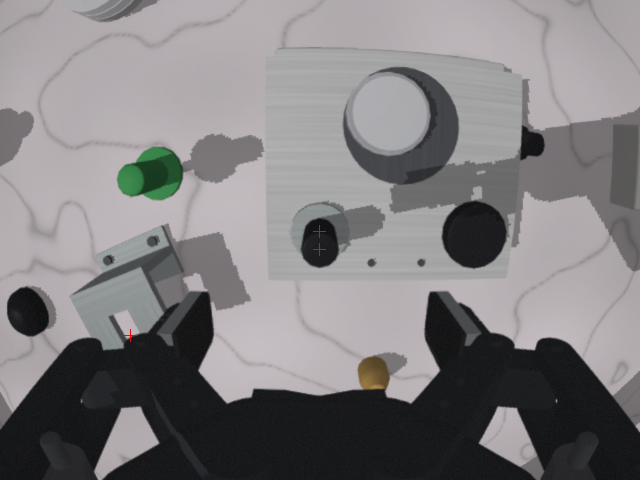

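The grip top appears at about (320,249), where I projected it. The jaws straddle the pin and clear the knob and the dish. Going down to grasp.

```bash
python3 - <<'E'
from h import *
from station import bot, solver, imaging
bot.servo_line([531,91,94],rate=120)
s=bot.read_state();print(s["t"],s["ee_pos"],s["ft_force"])
bot.grab(40)
s=bot.read_state();print(s["t"],s["ee_pos"],s["ft_force"],s["gripper_width"]*85)
bot.servo_line([531,91,170],rate=100)
s=bot.read_state();print(s["t"],s["ee_pos"],s["ft_force"],s["gripper_width"]*85)
c=imaging.read_camera("wrist");cv2.imwrite("pics/w2.png",c["img"])
c=imaging.read_camera("scene");cv2.imwrite("pics/s2.png",cv2.resize(c["img"][150:390,250:570],(800,600)))
E
```

```text
3.9417 [531.52  91.06  94.6 ] [-0.35  0.08  0.39]
4.5333 [531.17  91.05  94.36] [-1.6   0.45  4.63] 23.083120834949497
5.4417 [530.53  90.95 169.47] [ 0.41 -0.15 -1.57] 23.16934024322542
```

View pics/w2.png

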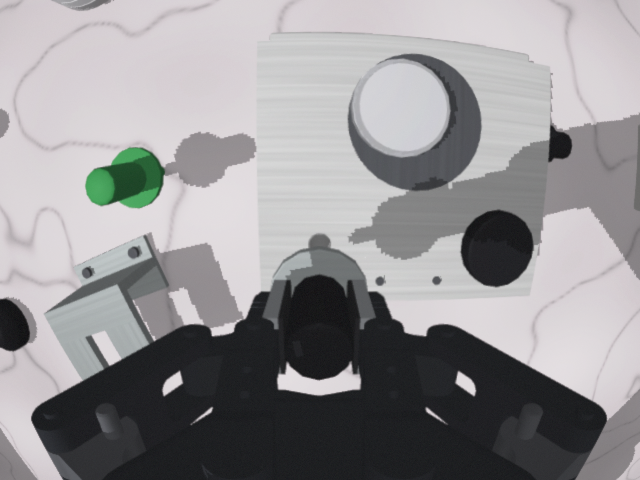

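View pics/s2.png

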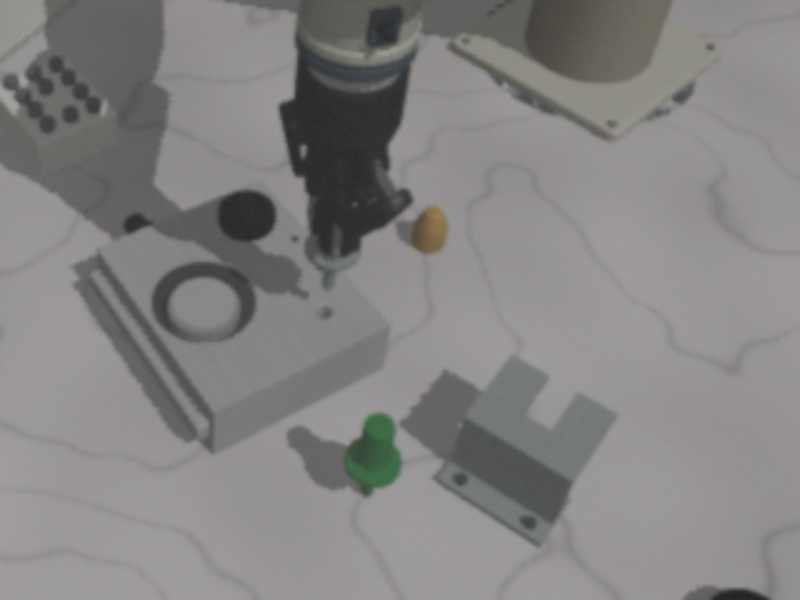

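Pin held and clear: the collar and shank hang below the jaws, and the empty bore is visible at about (320,242) in the wrist view. Carrying it to above the notch.

```bash
python3 - <<'E'
from h import *
from station import bot, solver, imaging
bot.servo_line([476,275,175],attitude=q(0.14),rate=150)
bot.pause(0.2)
s=bot.read_state();print(s["t"],s["ee_pos"],s["ft_force"],s["gripper_width"]*85)
c=imaging.read_camera("wrist");im=c["img"];cv2.imwrite("pics/w3raw.png",im)
np.savez("w3.npz",**c,**{"ee_pos":s["ee_pos"],"ee_rot":s["ee_rot"]})
for x,y in [(-20,12),(-20,-12),(25,12),(25,-12),(0,0),(-20,45),(-20,-45)]:
    a=0.14;X=[473+x*np.cos(a)-y*np.sin(a),274.4+x*np.sin(a)+y*np.cos(a),70]
    cv2.drawMarker(im,tuple(int(round(v)) for v in wproj(c,s,X)),(0,0,255),0,10)
cv2.imwrite("pics/w3.png",im)
for n in("scene","top"):
    c=imaging.read_camera(n);np.savez(n+"3.npz",**c);im=c["img"]
    cv2.imwrite(f"pics/{n}3.png",cv2.resize(im[230:390,370:583] if n=="scene" else im[210:370,80:293],(800,600),interpolation=cv2.INTER_CUBIC))
E
```

```text
7.175 [476.18 274.47 175.  ] [ 0.38  0.5  -1.09] 22.902837988847025
```

View pics/w3.png

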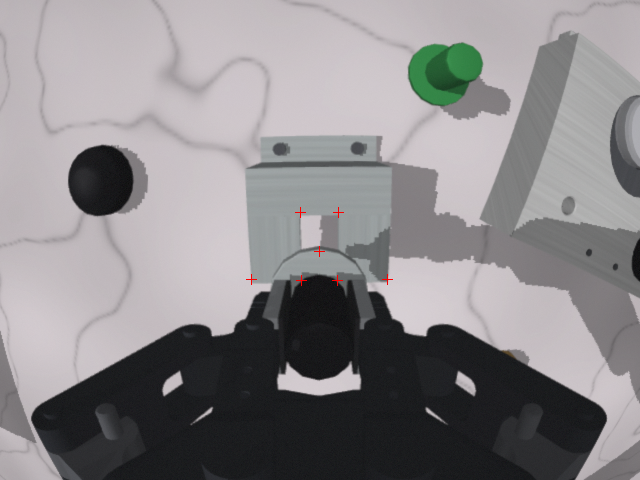

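View pics/scene3.png

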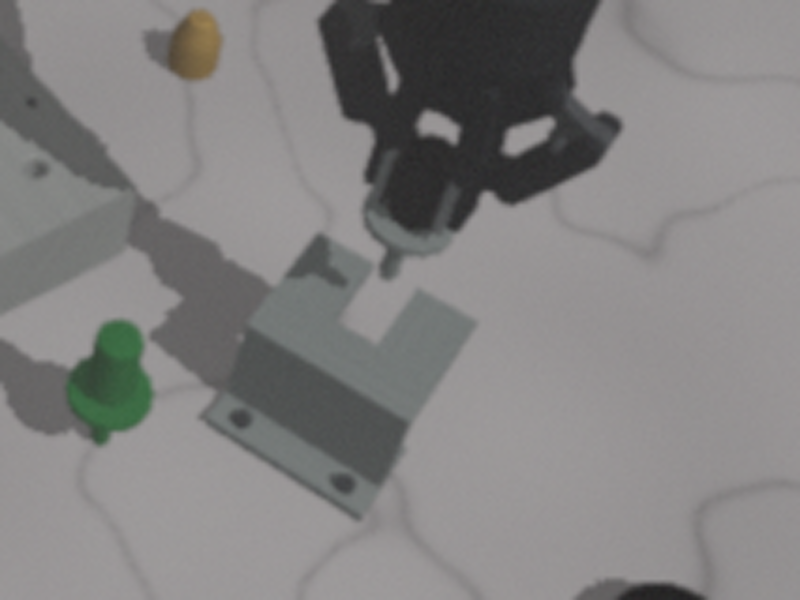

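The predicted notch corners in the wrist view, (300,212), (338,212) and (301/337,279), fall within about 1 mm of the edges seen. The pin is centred over the slot. Lowering to 4 mm above the plate, then in small steps until contact.

```bash
python3 - <<'E'
from h import *
from station import bot, solver, imaging
bot.servo_line([479,274.4,175],rate=60)
bot.servo_line([479,274.4,109],rate=70)
bot.pause(0.15)
f0=bot.read_state()["ft_force"]; print(f0,bot.read_state()["ee_pos"],bot.read_state()["t"])
for z in np.arange(107.5,98,-0.75):
    bot.servo_line([479,274.4,float(z)],rate=15)
    s=bot.read_state();print(round(s["t"],2),z,s["ee_pos"],s["ft_force"]-f0)
    if s["ft_force"][2]-f0[2]>4: break
    if s["t"]>20: break
c=imaging.read_camera("wrist");cv2.imwrite("pics/w4.png",c["img"])
c=imaging.read_camera("scene");cv2.imwrite("pics/scene4.png",cv2.resize(c["img"][230:390,370:583],(800,600),interpolation=cv2.INTER_CUBIC))
E
```

```text
[-0.09 -1.05 -1.31] [479.31 274.55 109.52] 8.8167
9.07 107.5 [478.95 274.41 107.53] [ 0.62  0.59 -0.08]
9.32 106.75 [478.96 274.4  106.68] [ 1.01  1.27 -0.92]
9.57 106.0 [478.96 274.4  105.95] [ 0.05  0.78 -0.97]
9.82 105.25 [478.94 274.36 105.18] [-0.12  0.9  -0.17]
10.07 104.5 [478.94 274.39 104.44] [0.69 1.61 0.01]
10.32 103.75 [479.01 274.42 104.35] [-1.84  0.33  5.93]
```

View pics/w4.png

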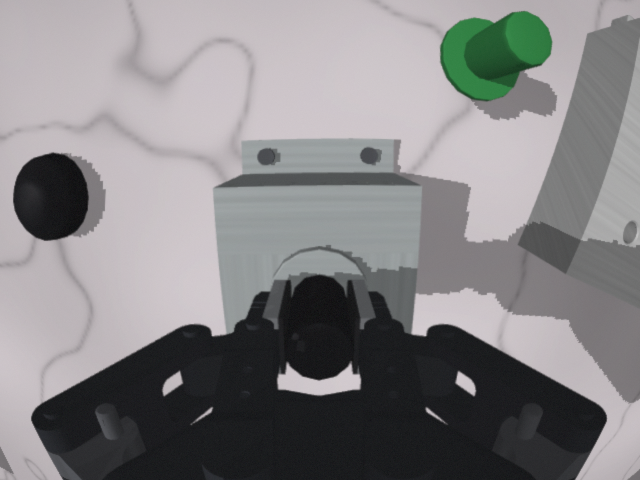

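View pics/scene4.png

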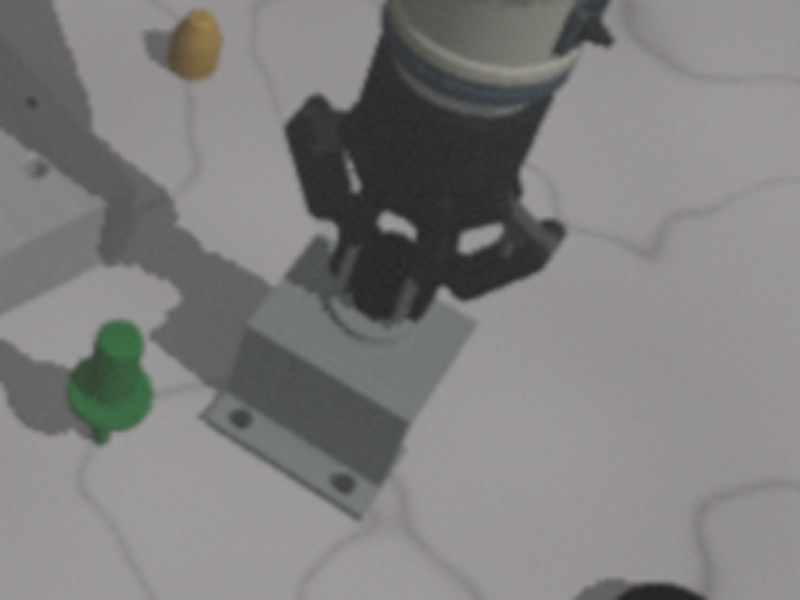

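Contact came at TCP z 104.4, the height predicted for the collar seated on the plate. The collar lies flat over the slot. Relieving the push, then releasing and retreating.

```bash
python3 - <<'E'
from h import *
from station import bot, solver, imaging
bot.servo_line([479,274.4,104.3],rate=15)
bot.ungrasp()
s=bot.read_state();print(s["t"],s["ft_force"],s["gripper_width"])
bot.servo_line([479,274.4,220],rate=120)
s=bot.read_state();c=imaging.read_camera("wrist");cv2.imwrite("pics/w5.png",c["img"]);np.savez("w5.npz",ee_pos=s["ee_pos"],ee_rot=s["ee_rot"],**c)
bot.servo_line([360,190,260],rate=200)
for n in("scene","top"):
    c=imaging.read_camera(n);np.savez(n+"5.npz",**c);im=c["img"]
    cv2.imwrite(f"pics/{n}5.png",cv2.resize(im[210:370,290:503] if n=="scene" else im[170:330,120:333],(800,600),interpolation=cv2.INTER_CUBIC))
s=bot.read_state();print(s["t"],s["ft_force"],s["ee_pos"])
E
```

```text
11.2917 [ 0.22 -0.12 -0.16] 1.0019038575598607
13.4667 [-0.07 -0.16 -0.16] [360.83 190.49 259.82]
```

View pics/w5.png

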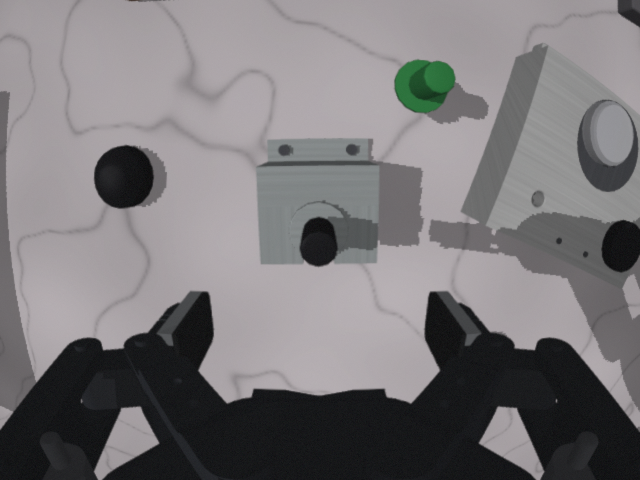

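View pics/scene5.png

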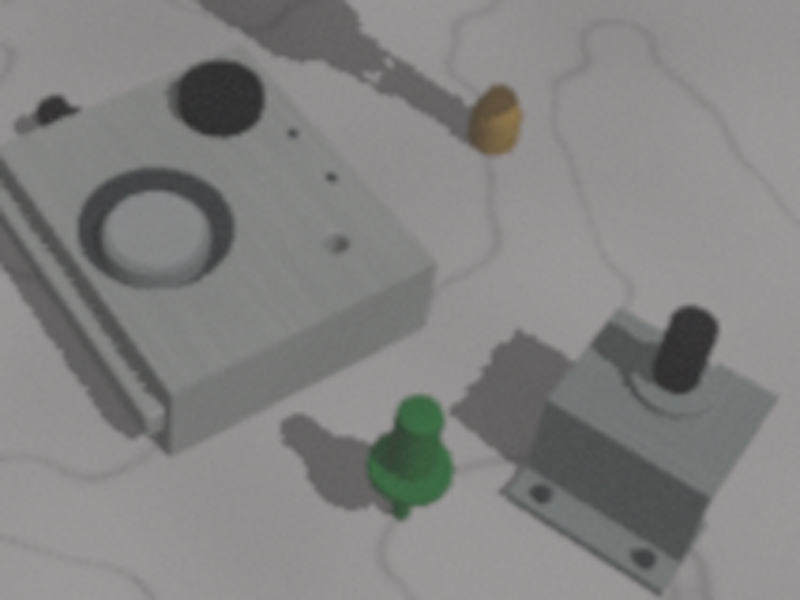

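View pics/top5.png

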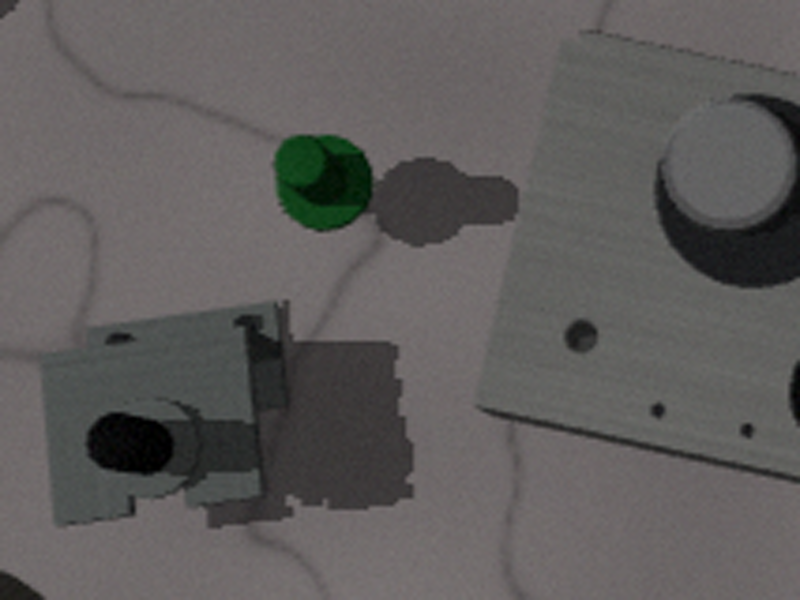

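The pin stands in the notch. The stage, dish, stop pin and green decoy look unchanged. A quick numeric check on how upright it is, and on whether the dish and stop knob moved.

```bash
python3 - <<'E'
from h import *
C={n:dict(np.load(f"{n}5.npz")) for n in("scene","top")}
B={n:dict(np.load(f"{n}0.npz")) for n in("scene","top")}
roi={"top":(138,275,178,302),"scene":(458,286,488,320)};cs={}
for n,(x0,y0,x1,y1) in roi.items():
    m=(C[n]["img"][y0:y1,x0:x1].max(2)<(25 if n=="top" else 65)).astype(np.uint8)
    _,l,st,ce=cv2.connectedComponentsWithStats(m);i=1+np.argmax(st[1:,4]);cs[n]=ce[i]+[x0,y0]
    ys,xs=np.nonzero(l==i);a=np.cov(xs,ys);w,v=np.linalg.eigh(a);ax=v[:,1]
    pa=proj(C[n],[479,274.4,122])-proj(C[n],[479,274.4,76])
    print(n,cs[n],st[i],"axis deg",np.degrees(np.arctan2(ax[1],ax[0]))%180,"vertical pred",np.degrees(np.arctan2(pa[1],pa[0]))%180)
print("grip",tri([ray(C[n],*cs[n]) for n in C]))
for n,(x0,y0,x1,y1) in {"top":(290,180,400,300),"scene":(300,222,362,300)}.items():
    d=cv2.absdiff(C[n]["img"],B[n]["img"])[y0:y1,x0:x1].max(2);print(n,"diff stage",(d>30).sum(),d.size)
E
```

```text
top [154.34 287.96] [  6   5  22  16 290] axis deg 8.980670399207384 vertical pred 11.472503119121853
scene [471.59 303.29] [  6   7  16  22 239] axis deg 111.74302572463644 vertical pred 111.19965602526273
grip [479.23 275.14  97.99]
top diff stage 187 13200
scene diff stage 5 4836
```

```bash
python3 - <<'E'
from h import *
a=np.load("top0.npz")["img"];b=np.load("top5.npz")["img"]
d=cv2.absdiff(a,b)[180:300,290:400].max(2)
_,l,st,ce=cv2.connectedComponentsWithStats((d>30).astype(np.uint8))
for s in st[1:]:
    if s[4]>8: print(s+[290,180,0,0,0])
E
python3 - <<'E'
from station import bot
s=bot.read_state();print(s["t"],s["ft_force"]);bot.finish_job()
E
```

```text
[290 253  15  14 187]
13.4667 [-0.07426928 -0.15538371 -0.1561024 ]
the job is handed in; nothing more can be done
```

The lock pin is out of its bore and hanging upright in the bracket's notch. I handed the job in at about 13.5 s; no verdict is reported.

**What I did:** I gripped the tall slim grip at 40 N and drew the pin straight up. I lowered it over the notch in small steps until it touched the plate. Contact came at TCP z 104.4 mm with about 6 N, the height expected with the collar lying on the plate. I eased off the push, released and backed the arm away.

**Last checks:**
- **Position:** The two fixed cameras put the grip at (479, 275, 98) mm, against an expected height of 99 mm. That is about 6 mm deeper than the notch middle, towards the closed end.
- **Upright:** The grip's axis matched the predicted vertical to 0.5° in the scene view. The top view was 2.5° off; it sees the pin nearly end-on, so I trust it less.
- **Left alone:** The dish and stop pin show no change between the before and after images. The only changed patch in the top view is where the lock pin's own shadow used to fall. The green look-alike, checked by eye only, looks unmoved.
- **Arm:** The wrist force read about zero after release, with the gripper clear of everything.

**Disagreement:** The views differed by about 2–3 mm on the notch edges, within what the notch allows.

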